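# Cross the analyser of a bench polarimeter

### The arm

A 7-joint arm with a two-finger parallel gripper is mounted at the origin on the work surface. World frame = base frame: x ahead of the robot, y to its left, z up, the work surface at z = 0. Lengths are in m, angles in rad, forces in N, time in s.
With the tool pointing down it reaches from about 0.4 to 0.875 m from the base axis. Payload 6.5 kg.
Tool frame: the origin (TCP) lies between the finger pads; the fingertips stand 22 mm ahead of it and the grasp point (between the pads) lies 3 mm ahead of it; z points along the fingers, y is the line along which they close (so a half turn about z gives the same grasp; the last joint's range is limited). The gripper opens to 88 mm and grips with 3 to 60 N. Pads are 18 mm wide; open, the fingers measure 123 mm over their backs; the gripper's body (75 mm by 187 mm) begins 45 mm behind the grasp point.
Start: joints at [-1.328, 0.536, -0.004, 1.538, 0.003, 1.067, -0.071], TCP at [0.198, 0.619, 0.261] pointing down, gripper open.
Joint ranges: [-2.7, 2.7], [-0.37, 2.16], [-1.27, 1.26], [0.24, 2.4], [-1.31, 4.45], [0.19, 1.91], [-2.76, 2.76]. Speed limits (rad/s): [2.39, 2.39, 3.14, 3.14, 3.14, 3.14, 3.14].

### API

Orientations are given as a 3x3 rotation matrix whose columns are the frame's x, y, z axes.
In Python, from cell import env, grab_frame, camera_info, workorder, find_in, silhouettes, spot_point gives the robot as it stands.
- The arm moves only by the tool servo_tool, never from a script. Its argument "increments" is a list of rows, each a list of 3 entries, a list of its own where there are three numbers: the turn, a rotation vector about the tool's x, y, z each as a share of 2 rad, from -1 to 1, then the shift along the tool's x, y, z each as a share of 50 cm, from -1 to 1, then the opening, from -1 (shut) to 1 (fully open). A call has 1 to 20 rows; each row shifts and turns the commanded pose from where the row before left it, along the tool's axes as they then stand; what a row does not reach is not made up. A row lasts 1/8 s, in which the tool goes at most 62.5 mm and 10.7 degrees, less where a joint would pass 70% of its speed; a pose out of reach is approached as far as the arm can. A call with a number of a shift or a turn outside -1 to 1 is refused whole. A call with a gripper value outside its range is refused whole. The fingers move at their own pace and stop on an object; "squeeze" is the grip in N (left out, the last holds). Time passes only in rows, so rows that do not move let the fingers close. It gives the time, the measured TCP pose, the force, the opening and the grip force at its end, in the units of the state.
- env.observe(): the state, without advancing time (a new reading comes with each control period).
- grab_frame(name): name is "side" or "top"; returns the picture (400x640x3 uint8, blue, green, red); there is no depth.
- camera_info(name): a dict with "camera_matrix" (3x3 intrinsics, pixels), "rvec" (rotation vector, rad) and "tvec" (3), from world to camera coordinates, as OpenCV has them. Camera axes: x right, y down, z forward; pixel columns grow to the right and rows downward; lengths in m; the calibration is good to about 2 mm. A picture is of the moment at which its call begins. camera_info takes no time and is no camera call.
- workorder.finish_job(): hands the job in; it is judged then, once.
Trained networks look in the newest picture that a camera, given by its name, has taken for a name from the list of things; names that differ only in an ending like _2 or _b are one class to them, and where a whole thing is asked for, a point or a joint stands for the part that bears it (a point fixed in the world has none). Each returns a list of dicts, best first, with "score" (0 to 1); they miss things now and then, are a little off and sometimes report something else, mostly with a low value. They report only what shows in the picture. A call takes as long as a camera call.
- find_in(camera, query): "rect" ([centre column, centre row, width, height] in pixels, round what is visible of it).
- silhouettes(camera, query): "mask" (400x640 bool, what is visible of it) and "rect" ([centre column, centre row, width, height] in pixels, round what is visible of it).
- spot_point(camera, query): "point" ([row, column] in pixels: a listed point, or the origin of a listed thing).
The state is a dict: "clock": time; "joint_pos": joint angles; "dq": joint speeds; "joint_torque": joint torques, N m; "tcp_pos": TCP position; "orientation": TCP orientation; "force": force on the tool from outside, world axes, zero at the start; "wrist_torque": the same for the moment, N m; "opening": finger opening in m; "gripper_force": force on a finger pad.
Only numpy, scipy, OpenCV 4.12 (cv2) and the standard library are available. Lean on these libraries where they do the work, as an engineer would, in place of code of your own. Each camera call takes 0.05 s, during which the arm holds its last target. There are 200 camera calls.

### The job

Get the polarimeter ready for a blank reading: switch its lamp on by pressing down the raised rear half of the rocker switch on the column, and push the analyser lever round with a fingertip until it points at the crossed mark, the thickest mark of the scale, which ends in a small diamond. Press and push gently, do not lift, tip or shift the instrument, and leave everything else on the bench where it stands.

Things in the scene. Friction and masses are not known exactly. Their poses are not given: they have to be found in the camera images.
- polarimeter: Vertical bench polarimeter, 2.4 kg, loose on rubber feet. Origin on the bench under the vertical optical axis; z up, -x its front (scale), +x its rear (column). Grey base x -95 to 120, y +-70, 42 high; glass tube on the axis; white scale plate of radius 92 round the axis, its top 186 above the bench; grey column x 45 to 117, y +-42, its top 196 above the bench.
- analyser (a joint): Turn of the dark ring (radius 31, top 206 above the bench) and its lever about the optical axis, rad. 0: lever points to the polarimeter's -x, at the crossed mark; positive counter-clockwise from above, so negative is toward the polarimeter's +y. Stops at +-1.4; starts between -1.1 and -0.4. No spring: friction of about 1.7 N at the knob holds it where it is left.
- lever_knob (a point): Middle of the black upright knob on the dark steel lever of the ring: 12 across, 60 from the optical axis, from 190 to 211 above the bench (this point: 201). The lever arm (8 wide, 191 to 195 above the bench) ends in a point at radius 71, just inside the marks.
- crossed_mark (a point): Middle of the crossed mark, black, on the white plate's top face, 78 from the optical axis toward the polarimeter's -x, 186 above the bench. It is the thickest and longest mark (3.5 wide, from radius 73, inclusive of the diamond to 90) and ends outward in a small black diamond. The other marks are thinner, one every 10 degrees, a little longer every 30.
- lamp_rocker (a joint): Lamp rocker switch on top of the column, rad: 0 off (rear half raised), 0.34 on (rear half fully down). It tips about the polarimeter's y axis; pivot at x 83, y 0, 200 above the bench. No spring: it stays where it is left. Needs about 2.5 N down on the middle of the raised half.
- rocker_pad (a point): Where to press: middle of the top face of the rocker's rear (+x) half, 12 behind the pivot; 206 above the bench when off, 202 when on. The rocker is a grey plate 32 (polarimeter's x) by 24 (y) by 8 in a flat black bezel whose top is 199 above the bench.
- petri_dish: Covered glass Petri dish, 98 across, 16 high, origin under its centre. Bystander, beside the polarimeter.
- reagent_bottle: Green glass bottle with ground stopper, 68 across, 146 high, origin under its centre. Bystander, beside the polarimeter.
- spare_tube: Spare sample tube (116 long, with steel end caps) lying on its white cradle, 130 x 50, 45 high, origin under its centre. Bystander, beside the polarimeter.
- tube_rack: White test-tube rack, 72 x 190, with seven tubes, 100 high, origin under its centre. Bystander.
- spray_bottle: Spray bottle, 86 across, 235 high, nozzle toward its -x, origin under its centre. Bystander.
- waste_bucket: Yellow waste bucket with red cap, 168 across, 130 high, origin under its centre. Bystander.

How it is judged:
By the outcome, as a careful person would: the job done as asked, in the order asked, and still so for the second after the job is handed in, with the robot touching nothing.
It also fails if it takes over 54 s, if anything falls off the work surface, if the arm or the gripper's body presses on something with over 40 N, if the wrist force passes 120 N, or if a joint passes its speed limit or range.

## Working session

There is one attempt and no reset: what is moved stays moved. The work goes in short steps, Python scripts to look and compute and a tool call to move; the robot and the scene stay as the last step left them, time stands still between calls to the robot, and variables do not carry over. Pictures are saved under pics/ and viewed, at most 10 in all, crops included, and the job is handed in when it is done.

Besides the shell and the picture viewer there is one more tool, called after "Call:" as name(argument=value, ...), one argument or row to a line, values as JSON. servo_tool: Moves the arm, as the interface text tells. Its arguments: {"type":"object","properties":{"increments":{"type":"array"},"squeeze":{"type":"number"}},"required":["increments"]}

```bash
mkdir -p pics
cat > h.py <<'E'
import numpy as np, cv2
from cell import env, grab_frame, camera_info, workorder, find_in, silhouettes, spot_point
def ray(cam,rc):
    i=camera_info(cam);K=np.array(i["camera_matrix"],float);R=cv2.Rodrigues(np.array(i["rvec"],float))[0];t=np.array(i["tvec"],float).ravel()
    d=R.T@np.linalg.inv(K)@np.array([rc[1],rc[0],1.]);return -R.T@t,d
def atz(cam,rc,z):
    o,d=ray(cam,rc);return o+d*(z-o[2])/d[2]
def proj(cam,P):
    i=camera_info(cam);return cv2.projectPoints(np.array(P,float).reshape(-1,3),np.array(i["rvec"],float),np.array(i["tvec"],float),np.array(i["camera_matrix"],float),None)[0].reshape(-1,2)
E
python3 - <<'E'
from h import *
for c in("side","top"):
    im=grab_frame(c);cv2.imwrite(f"pics/{c}0.png",im)
    print(c,ray(c,(200,320)))
    for q,z in(("polarimeter",0),("lever_knob",.201),("crossed_mark",.186),("rocker_pad",.206)):
        for r in spot_point(c,q)[:2]: print(q,np.round(r["point"],1),round(r["score"],2),np.round(atz(c,r["point"],z),4))
s=env.observe();print(s["clock"],s["tcp_pos"],s["orientation"],s["opening"],s["force"])
E
```

```text
side (array([ 0.2959966 , -0.78966054,  1.23166339]), array([ 0.23727203,  0.58322527, -0.77703584]))
polarimeter [261.3 315. ] 0.76 [ 0.5777 -0.0655  0.    ]
lever_knob [209.  295.9] 0.84 [ 0.5431 -0.0212  0.201 ]
lever_knob [221.5 352.6] 0.67 [ 0.6609 -0.1094  0.201 ]
crossed_mark [223.6 283.9] 0.77 [ 0.5028 -0.0428  0.186 ]
rocker_pad [222.7 349.7] 0.48 [ 0.651  -0.1134  0.206 ]
top (array([ 0.36885836, -0.00473368,  1.23380611]), array([ 2.03280204e-01,  4.25052913e-04, -9.79261286e-01]))
polarimeter [196.3 292.1] 0.56 [0.6396 0.0916 0.    ]
lever_knob [215.2 325. ] 0.72 [ 0.5388 -0.0178  0.201 ]
crossed_mark [231.  332.9] 0.64 [ 0.4952 -0.0398  0.186 ]
rocker_pad [173.9 357. ] 0.46 [ 0.6579 -0.113   0.206 ]
0.5 [0.19754369 0.61923222 0.26068925] [[-9.52720670e-01  3.03847535e-01  2.27294204e-06]
 [ 3.03847535e-01  9.52720669e-01 -4.56614353e-05]
 [-1.60395934e-05 -4.28119654e-05 -9.99999999e-01]] 0.08833242681563688 [ 0.42136105 -0.05181981  0.18924841]
```

View pics/top0.png

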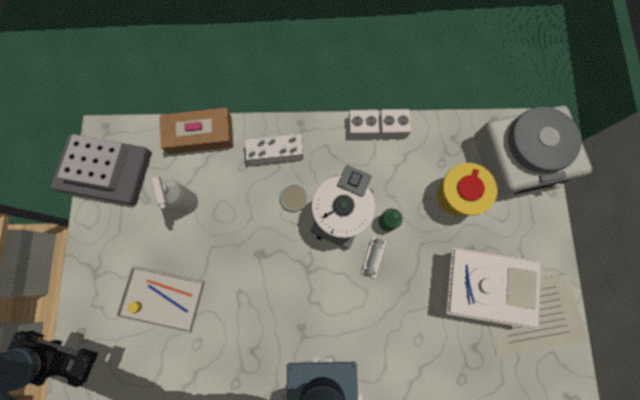

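Run:
```python
import cv2
a=cv2.imread("pics/top0.png")[120:270,260:420];b=cv2.imread("pics/side0.png")[150:300,240:400]
import numpy as np
cv2.imwrite("pics/crop.png",cv2.resize(np.hstack([a,b]),(800,375),interpolation=cv2.INTER_CUBIC))
```

```text
(no output)
```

View pics/crop.png

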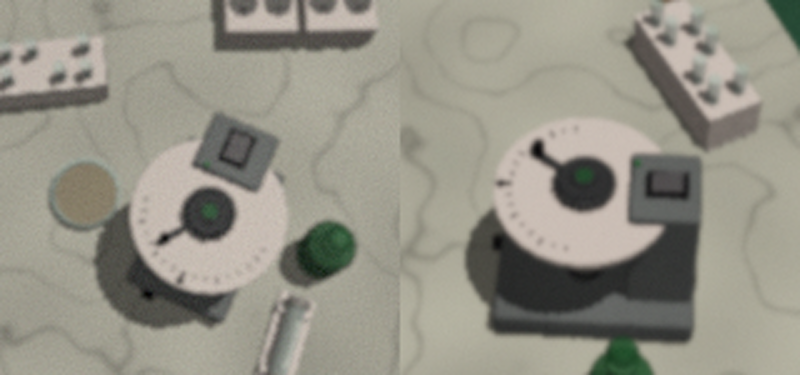

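The pictures show the polarimeter upright. In the top view, the ring is near (343.6, 205) px, the crossed mark's diamond near (332, 231), the knob near (325, 215) and the rocker near (355, 179). Next I fit one pose from both cameras.

```bash
cat >> h.py <<'E'
from scipy.optimize import least_squares
def W(p,l):
    c,s=np.cos(p[2]),np.sin(p[2]);return np.array([p[0]+c*l[0]-s*l[1],p[1]+s*l[0]+c*l[1],l[2]])
def fit(obs,p0=(.56,-.06,.5)):
    f=lambda p:np.concatenate([proj(c,W(p,l))[0]-uv for c,l,uv in obs])
    r=least_squares(f,p0,loss="soft_l1");return r.x,f(r.x).reshape(-1,2)
E
python3 - <<'E'
from h import *
M=(-.078,0,.186);D=(-.088,0,.186);P=(.095,0,.206);A=(0,0,.206)
obs=[("top",M,(332.9,231)),("side",M,(283.9,223.6)),("top",P,(357,173.9)),("side",P,(351,222.2)),("top",A,(343.6,205.2)),("side",A,(313.2,223.2))]
p,e=fit(obs,(.56,-.06,-.5));print(p,np.round(e,1).tolist())
k=[atz(c,rc,.201) for c,rc in(("top",(215.2,325)),("side",(209,295.9)))]
for q in k:
    d=q[:2]-p[:2];print(q,np.hypot(*d),np.arctan2(d[1],d[0])-p[2]-np.pi)
print("pad",W(p,P),"mark",W(p,M))
for c in("top","side"):
    im=cv2.resize(cv2.imread(f"pics/{c}0.png"),None,fx=4,fy=4,interpolation=cv2.INTER_CUBIC)
    pts=[W(p,l) for l in[M,D,P,A]]+[W(p,(.045,y,.196)) for y in(-.042,.042)]+[W(p,(.117,y,.196)) for y in(-.042,.042)]+[W(p,(.092*np.cos(a),.092*np.sin(a),.186)) for a in np.arange(1.6,4.8,.2)]
    for u in proj(c,pts): cv2.circle(im,tuple(np.round(u*4+1.5).astype(int)),2,(0,0,255),-1)
    r,cc=(150,290) if c=="top" else (180,260)
    cv2.imwrite(f"pics/o{c}.png",im[r*4:r*4+400,cc*4:cc*4+400])
cv2.imwrite("pics/ov.png",np.hstack([cv2.imread("pics/otop.png"),cv2.imread("pics/oside.png")]))
E
```

```text
[ 0.56886467 -0.07366244 -0.42907295] [[0.5, -1.0], [-2.1, 0.1], [0.1, 0.9], [0.3, -0.1], [0.8, -1.0], [-0.3, -2.9]]
[ 0.53882835 -0.01782107  0.201     ] 0.06340693709727725 -0.6482279004582439
[ 0.54313966 -0.02120142  0.201     ] 0.05842888724104268 -0.6858139156063086
pad [ 0.65525309 -0.1131851   0.206     ] mark [ 0.49793523 -0.04121226  0.186     ]
```

View pics/ov.png

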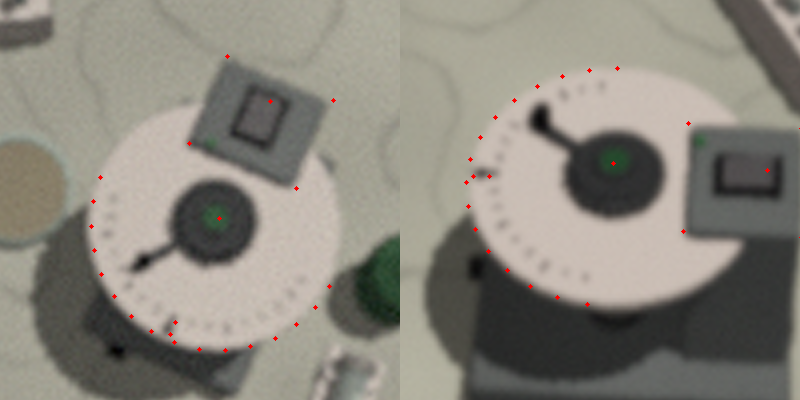

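Pose residuals are within about 2 px, the knob radius comes out near 60 mm and the lever is at about −0.67 rad. I move over the rear of the rocker with the fingers shut.

Call:
servo_tool(
  increments=[
    [[0,0,0.06],[0,0,0],-1],
    [[0,0,0],[-0.04,-0.026,0],-1],
    [[0,0,0],[-0.097,-0.0634,0],-1],
    [[0,0,0],[-0.097,-0.0634,0],-1],
    [[0,0,0],[-0.097,-0.0634,0],-1],
    [[0,0,0],[-0.097,-0.0634,0],-1],
    [[0,0,0],[-0.097,-0.0634,0],-1],
    [[0,0,0],[-0.097,-0.0634,0],-1],
    [[0,0,0],[-0.097,-0.0634,0],-1],
    [[0,0,0],[-0.097,-0.0634,0],-1],
    [[0,0,0],[-0.097,-0.0634,0],-1],
    [[0,0,0],[-0.097,-0.0634,0],-1],
    [[0,0,0],[-0.097,-0.0634,0],-1],
    [[0,0,0],[-0.097,-0.0634,0],-1],
    [[0,0,0],[-0.097,-0.0634,0],-1],
    [[0,0,0],[-0.097,-0.0634,0],-1],
    [[0,0,0],[-0.057,-0.037,0],-1],
    [[0,0,0],[0,0,0],-1],
  ],
  squeeze=5,
)

```text
clock: 2.75
tcp_pos: [0.6619, -0.119, 0.2604]
orientation: [[-0.908, 0.42, 0.0], [0.42, 0.908, -0.002], [-0.001, -0.002, -1.0]]
force: [0.5, -0.2, -0.2]
opening: 0.0004
gripper_force: 0.0
```

```bash
cat > n.py <<'E'
from h import *
p=np.array([.5689,-.0737,-.429])
def tomove(l):  # tool-axis shares to bring the TCP to local point l
    s=env.observe();R=np.array(s["orientation"]);d=W(p,l)-s["tcp_pos"]
    print("clock",s["clock"],"tcp",np.round(s["tcp_pos"],4),"F",np.round(s["force"],2),"open",round(s["opening"],4),"\nR",np.round(R,3).tolist(),"\nshares",np.round(R.T@d/.5,4))
E
python3 - <<'E'
from n import *
tomove((.102,0,.232))
ims=[cv2.resize(grab_frame(c)[r:r+100,k:k+100],(400,400),interpolation=cv2.INTER_CUBIC) for c,r,k in(("top",130,310),("side",170,290))]
cv2.imwrite("pics/hov.png",np.hstack(ims))
E
```

```text
clock 2.75 tcp [ 0.6619 -0.119   0.2604] F [ 0.46 -0.18 -0.21] open 0.0004 
R [[-0.908, 0.42, 0.0], [0.42, 0.908, -0.002], [-0.001, -0.002, -1.0]] 
shares [0.003  0.0051 0.0568]
```

View pics/hov.png

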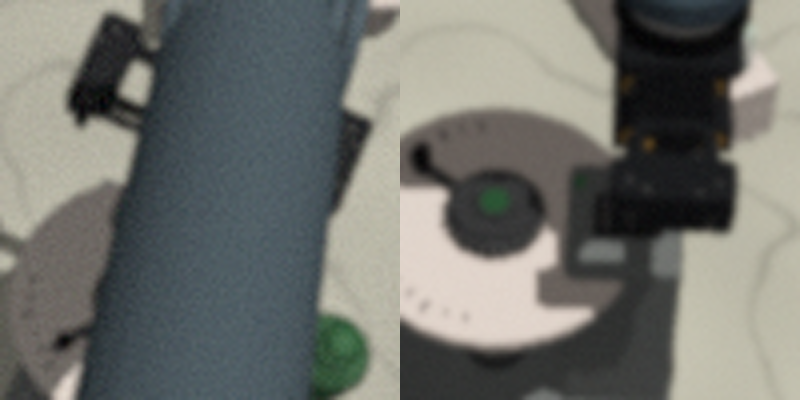

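Side view: the shut fingers hang over the rear of the rocker, around (650, 200) in the crop; the arm hides it in the top view. I descend to just above the pad.

Call:
servo_tool(
  increments=[
    [[0,0,0],[0.003,0.005,0.03],-1],
    [[0,0,0],[0,0,0.024],-1],
    [[0,0,0],[0,0,0.003],-1],
    [[0,0,0],[0,0,0.002],-1],
    [[0,0,0],[0,0,0.002],-1],
    [[0,0,0],[0,0,0],-1],
  ],
)

```text
clock: 3.6
tcp_pos: [0.6614, -0.1127, 0.2305]
orientation: [[-0.909, 0.416, 0.0], [0.416, 0.909, -0.0], [-0.0, 0.0, -1.0]]
force: [1.0, 0.5, -0.1]
opening: 0.0004
gripper_force: 0.0
```

Call:
servo_tool(
  increments=[
    [[0,0,0],[-0.003,-0.006,0],-1],
    [[0,0,0],[0,0,0.003],-1],
    [[0,0,0],[0,0,0.003],-1],
    [[0,0,0],[0,0,0.003],-1],
    [[0,0,0],[0,0,0],-1],
  ],
)

```text
clock: 4.22
tcp_pos: [0.6619, -0.1163, 0.2261]
orientation: [[-0.909, 0.416, 0.001], [0.416, 0.909, -0.001], [-0.001, 0.0, -1.0]]
force: [2.3, -2.4, 2.5]
opening: 0.0009
gripper_force: 1.7
```

Call:
servo_tool(
  increments=[
    [[0,0,0],[0,0,0.002],-1],
    [[0,0,0],[0,0,0.002],-1],
    [[0,0,0],[0,0,0],-1],
  ],
)

```text
clock: 4.6
tcp_pos: [0.662, -0.1163, 0.2248]
orientation: [[-0.909, 0.416, 0.002], [0.416, 0.909, -0.0], [-0.002, 0.0, -1.0]]
force: [0.6, -2.5, 8.2]
opening: 0.0004
gripper_force: 4.2
```

Call:
servo_tool(
  increments=[
    [[0,0,0],[0,0,-0.02],-1],
    [[0,0,0],[0,0,-0.06],-1],
    [[0,0,0],[0.1,0.0,0],-1],
    [[0,0,0],[0.1,0.05,0],-1],
    [[0,0,0],[0.08,0.1,0],-1],
    [[0,0,0],[0,0.1,0],-1],
    [[0,0,0],[0,0.06,0],-1],
    [[0,0,0],[0,0,0],-1],
  ],
)

```text
clock: 5.6
tcp_pos: [0.5981, 0.0855, 0.263]
orientation: [[-0.912, 0.411, -0.002], [0.411, 0.912, 0.001], [0.003, 0.0, -1.0]]
force: [-1.0, -1.3, -1.1]
opening: 0.0003
gripper_force: 0.0
```

Run:
```python
from n import *
tomove((-.05,.065,.24))
ims=[cv2.resize(grab_frame(c)[r:r+100,k:k+100],(400,400),interpolation=cv2.INTER_CUBIC) for c,r,k in(("top",150,300),("side",170,270))]
cv2.imwrite("pics/aft.png",np.hstack(ims))
for c,r,k in(("top",150,300),("side",170,270)):
    for q in("rocker_pad","crossed_mark","lever_knob"): print(c,q,[(np.round(x["point"],1).tolist(),round(x["score"],2)) for x in spot_point(c,q)[:1]])
```

```text
clock 5.6 tcp [0.5981 0.0855 0.263 ] F [-1.03 -1.32 -1.09] open 0.0003 
R [[-0.912, 0.411, -0.002], [0.411, 0.912, 0.001], [0.003, 0.0, -1.0]] 
shares [ 0.0216 -0.1837  0.0459]
top rocker_pad [([172.5, 357.2], 0.63)]
top crossed_mark [([196.5, 457.1], 0.73)]
top lever_knob []
side rocker_pad [([393.3, 398.3], 0.61)]
side crossed_mark [([222.4, 282.7], 0.7)]
side lever_knob []
```

View pics/aft.png

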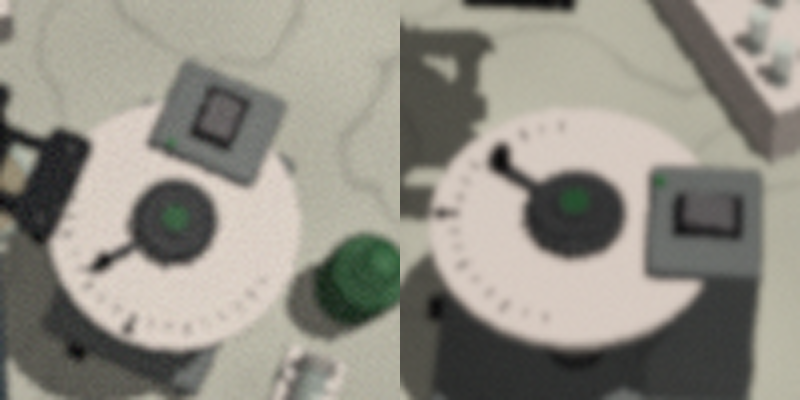

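Both views show the instrument in place. The rocker now has a different shade, so I compare it enlarged, before and after.

Run:
```python
from n import *
T=grab_frame("top");S=grab_frame("side")
def rk(a): # top-face corners of the rocker plate for tilt a (+: rear up)
    c,s=np.cos(a),np.sin(a);out=[]
    for x,y in((-.016,-.012),(-.016,.012),(.016,.012),(.016,-.012)):
        out.append(W(p,(.083+x*c-.004*s,y,.200+x*s+.004*c)))
    return out
rows=[]
for c,im in(("top",T),("side",S)):
    u=proj(c,[W(p,(.083,0,.2))])[0];k,r=int(u[0])-12,int(u[1])-12
    big=[cv2.resize(i[r:r+25,k:k+25],(250,250),interpolation=cv2.INTER_CUBIC) for i in(cv2.imread(f"pics/{c}0.png"),im)]
    for b,a in zip(big,(.17,-.17)):
        for v in proj(c,rk(a)): cv2.circle(b,tuple(np.round((v-[k,r]+.5)*10).astype(int)),2,(0,0,255),-1)
    rows.append(np.hstack(big))
    # shift of the column between frames
    a0=cv2.imread(f"pics/{c}0.png")
    m=[cv2.cvtColor(i,6).astype(float) for i in(a0,im)]
    cc=proj(c,[W(p,(0,0,.2))])[0].astype(int)
    sl=np.s_[cc[1]-12:cc[1]+13,cc[0]-12:cc[0]+13]
    print(c,cv2.phaseCorrelate(m[0][sl],m[1][sl]))
cv2.imwrite("pics/rock.png",np.hstack(rows)[:, :])
im=cv2.imread("pics/rock.png");cv2.imwrite("pics/rock.png",np.vstack([im[:,:500],im[:,500:]]))
```

```text
top ((0.415256363608723, 0.5456500119592924), 0.9982933589956708)
side ((0.3775937930467066, 0.4609061260463534), 0.9506619247078785)
```

View pics/rock.png

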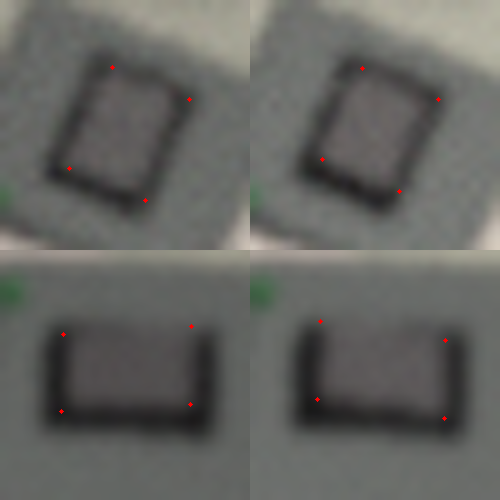

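The outlines match the switched position: the front gap is wider in the top view and the plate tips rearward in the side view. The lamp is on and the instrument hasn't shifted. Next I bring the shut fingers to the outer (+y) side of the knob.

Call:
servo_tool(
  increments=[
    [[0,0,0],[0.008,-0.08,0.02],-1],
    [[0,0,0],[0.008,-0.08,0.04],-1],
    [[0,0,0],[0,0,0],-1],
    [[0,0,0],[0,0,0],-1],
  ],
)

```text
clock: 6.6
tcp_pos: [0.5589, 0.0129, 0.2341]
orientation: [[-0.91, 0.416, 0.001], [0.416, 0.91, 0.001], [-0.001, 0.001, -1.0]]
force: [0.4, 0.2, 0.2]
opening: 0.0001
gripper_force: 0.0
```

Run:
```python
from n import *
tomove((-.047,.0705,.219))
```

```text
clock 6.6 tcp [0.5589 0.0129 0.2341] F [0.39 0.24 0.15] open 0.0001 
R [[-0.91, 0.416, 0.001], [0.416, 0.91, 0.001], [-0.001, 0.001, -1.0]] 
shares [ 0.0037 -0.0082  0.0302]
```

Call:
servo_tool(
  increments=[
    [[0,0,0],[0.004,-0.004,0.015],-1],
    [[0,0,0],[0,-0.004,0.015],-1],
    [[0,0,0],[0,-0.006,0],-1],
    [[0,0,0],[0,-0.006,0],-1],
    [[0,0,0],[0,-0.004,0],-1],
    [[0,0,0],[0,0,0],-1],
  ],
)

```text
clock: 7.35
tcp_pos: [0.5516, 0.002, 0.2189]
orientation: [[-0.909, 0.416, 0.0], [0.416, 0.909, 0.0], [-0.0, 0.0, -1.0]]
force: [0.3, -0.0, 1.0]
opening: 0.0006
gripper_force: 0.0
```

Run:
```python
from n import *
tomove((-.047,.0608,.219))
im=grab_frame("side");u=proj("side",W(p,(-.04,.03,.2)))[0].astype(int)
cv2.imwrite("pics/kn.png",cv2.resize(im[u[1]-35:u[1]+35,u[0]-35:u[0]+35],(560,560),interpolation=cv2.INTER_CUBIC))
```

```text
clock 7.35 tcp [0.5516 0.002  0.2189] F [ 0.28 -0.01  1.  ] open 0.0006 
R [[-0.909, 0.416, 0.0], [0.416, 0.909, 0.0], [-0.0, 0.0, -1.0]] 
shares [-0.0004 -0.0017 -0.0001]
```

View pics/kn.png

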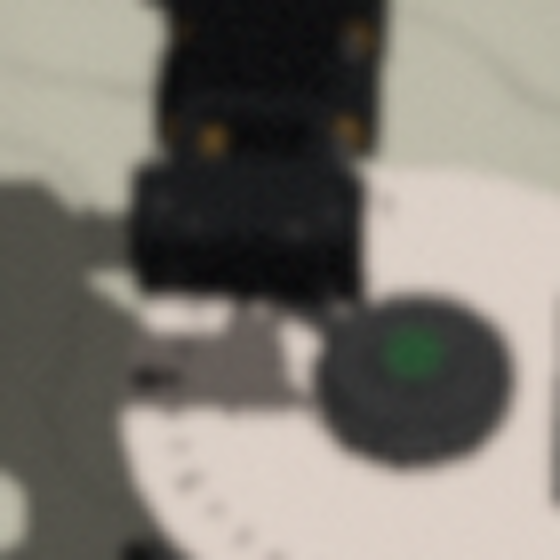

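Side view: the fingers stand just behind the knob, which they hide; the lever arm runs from the ring at (330, 320) in under them. No contact force yet, so I push along the arc.

Call:
servo_tool(
  increments=[
    [[0,0,0],[0.003,-0.0045,0],-1],
    [[0,0,0],[0.003,-0.0045,0],-1],
    [[0,0,0],[0.003,-0.0045,0],-1],
    [[0,0,0],[0.0025,-0.0045,0],-1],
    [[0,0,0],[0.0025,-0.0045,0],-1],
    [[0,0,0],[0.002,-0.0045,0],-1],
    [[0,0,0],[0.002,-0.0045,0],-1],
    [[0,0,0],[0.0015,-0.0045,0],-1],
  ],
)

```text
clock: 8.4
tcp_pos: [0.5348, -0.01, 0.2186]
orientation: [[-0.91, 0.416, -0.001], [0.416, 0.91, 0.0], [0.001, -0.0, -1.0]]
force: [-0.5, 4.1, -0.2]
opening: 0.0005
gripper_force: 1.5
```

Call:
servo_tool(
  increments=[
    [[0,0,0],[0.001,-0.004,0],-1],
    [[0,0,0],[0.001,-0.004,0],-1],
    [[0,0,0],[0.001,-0.004,0],-1],
    [[0,0,0],[0.001,-0.004,0],-1],
    [[0,0,0],[0.0005,-0.004,0],-1],
    [[0,0,0],[0.0005,-0.004,0],-1],
    [[0,0,0],[0,-0.004,0],-1],
    [[0,0,0],[0,0,0],-1],
  ],
)

```text
clock: 9.4
tcp_pos: [0.5271, -0.0223, 0.2188]
orientation: [[-0.909, 0.416, 0.0], [0.416, 0.909, -0.0], [-0.0, -0.0, -1.0]]
force: [-1.1, 1.1, -0.4]
opening: 0.0007
gripper_force: 0.5
```

Run:
```python
from n import *
tomove((-.06,.0235,.219))
```

```text
clock 9.4 tcp [ 0.5271 -0.0223  0.2188] F [-1.05  1.11 -0.36] open 0.0007 
R [[-0.909, 0.416, 0.0], [0.416, 0.909, -0.0], [-0.0, -0.0, -1.0]] 
shares [ 0.0011 -0.0118 -0.0005]
```

Call:
servo_tool(
  increments=[
    [[0,0,0],[0,0.02,0],-1],
    [[0,0,0],[0,0.1,0],-1],
    [[0,0,0],[0,0.12,-0.04],-1],
    [[0,0,0],[0,0.12,-0.04],-1],
    [[0,0,0],[0,0,0],-1],
    [[0,0,0],[0,0,0],-1],
  ],
)

```text
clock: 10.15
tcp_pos: [0.6012, 0.1401, 0.2578]
orientation: [[-0.91, 0.416, -0.0], [0.416, 0.91, -0.001], [-0.0, -0.001, -1.0]]
force: [-0.6, -0.9, -0.1]
opening: 0.0008
gripper_force: 0.0
```

```bash
cat > look.py <<'E'
from n import *
import sys
tomove((-.06,.0235,.219))
out=[]
for c in("top","side"):
    im=np.mean([grab_frame(c).astype(float) for _ in range(6)],0).astype(np.uint8)
    # rectify the plane z=.193 / .186 around the axis into a local map, 3 px per mm
    for z in(.186,.2):
        g=[(-.1,-.05),(-.1,.05),(.0,.05),(.0,-.05)]
        src=proj(c,[W(p,(x,y,z)) for x,y in g]).astype(np.float32)
        dst=np.array([((.05-y)*3900,(x+.1)*3900) for x,y in g],np.float32)
        out.append(cv2.warpPerspective(im,cv2.getPerspectiveTransform(src,dst),(390,390),flags=cv2.INTER_CUBIC))
    cv2.imwrite(f"pics/{sys.argv[1]}_{c}.png",im)
v=np.hstack([out[0],out[2]]);v[::20,195]=v[::20,585]=(0,0,255)
cv2.imwrite(f"pics/{sys.argv[1]}.png",v)
E
python3 look.py lk1
```

```text
clock 10.15 tcp [0.6012 0.1401 0.2578] F [-0.57 -0.89 -0.05] open 0.0008 
R [[-0.91, 0.416, -0.0], [0.416, 0.91, -0.001], [-0.0, -0.001, -1.0]] 
shares [ 0.0011 -0.3686  0.0782]
```

View pics/lk1.png

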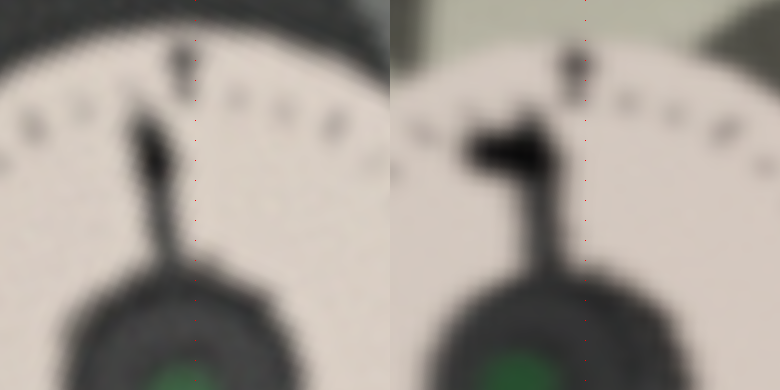

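The rectified view shows the lever about 6–8° short of the crossed mark (tip at (147, 112), mark at (183, 75) in the left panel). A model fit in both cameras should give the angle more exactly.

```bash
cat > ang.py <<'E'
from n import *
import sys
from scipy.optimize import minimize
S=8
def run(c,im):
    g=cv2.cvtColor(im,6).astype(float);u0=proj(c,W(p,(-.045,0,.19)))[0].astype(int)-28
    g=g[u0[1]:u0[1]+56,u0[0]:u0[0]+56]
    th=np.linspace(0,2*np.pi,40)
    circ=lambda cx,cy,r,z:[(cx+r*np.cos(t),cy+r*np.sin(t),z) for t in th]
    def poly(q,L): return np.round((proj(c,[W(q,l) for l in L])-u0+.5)*S-.5).astype(np.int32)
    roi=np.zeros((56*S,56*S),np.uint8)
    cv2.fillPoly(roi,[poly(p,[(-.0,-.05,.19),(-.0,.05,.19),(-.055,.04,.19),(-.068,.012,.186),(-.092,.012,.186),(-.092,-.012,.186),(-.068,-.012,.186),(-.055,-.04,.19)])],255)
    roi=cv2.resize(roi,(56,56),interpolation=cv2.INTER_AREA)>128
    def render(v):
        q=v[:3];a=v[3];k=np.full((56*S,56*S),0,np.uint8)
        rot=lambda x,y,z:(x*np.cos(a)-y*np.sin(a),x*np.sin(a)+y*np.cos(a),z)
        cv2.fillPoly(k,[poly(q,[(-.073,-.00175,.186),(-.073,.00175,.186),(-.09,.00175,.186),(-.09,-.00175,.186)])],210)
        cv2.fillPoly(k,[poly(q,[(-.083,0,.186),(-.0865,.0035,.186),(-.09,0,.186),(-.0865,-.0035,.186)])],210)
        cv2.fillConvexPoly(k,cv2.convexHull(poly(q,circ(0,0,.031,.188)+circ(0,0,.031,.206))),190)
        cv2.fillPoly(k,[poly(q,[rot(*l) for l in[(-.03,-.004,.195),(-.066,-.004,.195),(-.071,0,.195),(-.066,.004,.195),(-.03,.004,.195)]])],190)
        kn=rot(-.06,0,0);cv2.fillConvexPoly(k,cv2.convexHull(poly(q,circ(kn[0],kn[1],.006,.19)+circ(kn[0],kn[1],.006,.211))),255)
        k=cv2.resize(k,(56,56),interpolation=cv2.INTER_AREA).astype(float);return cv2.GaussianBlur(k,(0,0),.8)
    def cost(v):
        m=render(v)[roi];y=g[roi];A=np.c_[m,np.ones_like(m)];r=y-A@np.linalg.lstsq(A,y,rcond=None)[0];return np.mean(np.abs(r))
    best=min((minimize(cost,[*p,a],method="Nelder-Mead",options=dict(initial_simplex=np.array([[*p,a]]+[list(np.array([*p,a])+d) for d in np.diag([.004,.004,.05,.08])]),maxiter=400)) for a in(-.15,0.)),key=lambda r:r.fun)
    return best
if __name__=="__main__":
    for c in("top","side"):
        r=run(c,cv2.imread(f"pics/{sys.argv[1]}_{c}.png"));print(c,np.round(r.x,4),"deg",round(np.degrees(r.x[3]),2),"cost",round(r.fun,2))
E
python3 ang.py lk1
```

```text
top [ 0.5682 -0.0694 -0.4231 -0.1107] deg -6.34 cost 5.41
side [ 0.5695 -0.0756 -0.4793 -0.0839] deg -4.81 cost 11.0
```

Call:
servo_tool(
  increments=[
    [[0,0,0],[0,-0.11,0.02],-1],
    [[0,0,0],[0,-0.11,0.03],-1],
    [[0,0,0],[0,-0.09,0.03],-1],
    [[0,0,0],[0,-0.03,0],-1],
    [[0,0,0],[0,-0.01,0],-1],
    [[0,0,0],[0,-0.006,0],-1],
    [[0,0,0],[0,-0.004,0],-1],
    [[0,0,0],[0,-0.003,0],-1],
    [[0,0,0],[0,-0.003,0],-1],
    [[0,0,0],[0,-0.003,0],-1],
    [[0,0,0],[0,-0.001,0],-1],
    [[0,0,0],[0,0,0],-1],
    [[0,0,0],[0,0,0],-1],
  ],
)

```text
clock: 12.38
tcp_pos: [0.5243, -0.0276, 0.2182]
orientation: [[-0.909, 0.416, -0.0], [0.416, 0.909, -0.0], [0.0, -0.0, -1.0]]
force: [-1.1, 1.9, 0.0]
opening: 0.0005
gripper_force: 0.8
```

Call:
servo_tool(
  increments=[
    [[0,0,0],[0,0.02,0],-1],
    [[0,0,0],[0,0.1,0],-1],
    [[0,0,0],[0,0.12,-0.04],-1],
    [[0,0,0],[0,0.12,-0.04],-1],
    [[0,0,0],[0,0,0],-1],
    [[0,0,0],[0,0,0],-1],
  ],
)

```text
clock: 13.12
tcp_pos: [0.5985, 0.1342, 0.2573]
orientation: [[-0.909, 0.416, -0.0], [0.416, 0.909, -0.001], [-0.0, -0.001, -1.0]]
force: [-0.1, -1.4, 0.7]
opening: 0.0005
gripper_force: 0.0
```

```bash
python3 look.py lk2; python3 ang.py lk2
```

```text
clock 13.125 tcp [0.5985 0.1342 0.2573] F [-0.06 -1.36  0.73] open 0.0005 
R [[-0.909, 0.416, -0.0], [0.416, 0.909, -0.001], [-0.0, -0.001, -1.0]] 
shares [ 0.001  -0.3557  0.0772]
top [ 0.5681 -0.069  -0.4191 -0.015 ] deg -0.86 cost 6.0
side [ 0.5695 -0.0761 -0.4884  0.0086] deg 0.49 cost 11.16
```

View pics/lk2.png

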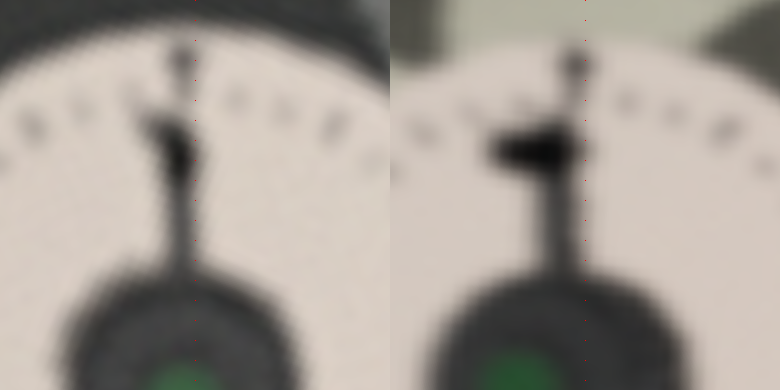

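The lever now lines up with the crossed mark to within about 1° (top −0.9°, side +0.5°). The shadow to the left of the knob biases the fit, so I refit once with the shadow modelled, using the same pictures.

```bash
sed -e 's/q=v\[:3\];a=v\[3\];/q=v[:3];a=v[3];sh=lambda x,y,z:(x+v[4]*(z-.186),y+v[5]*(z-.186),.186);/' -e 's/^        cv2.fillPoly(k,\[poly(q,\[(-.073,/        D=int(np.clip(v[6]*100,0,255));kn=rot(-.06,0,0);cv2.fillConvexPoly(k,cv2.convexHull(poly(q,[sh(*l) for l in circ(kn[0],kn[1],.006,.19)+circ(kn[0],kn[1],.006,.211)])),D);cv2.fillPoly(k,[poly(q,[sh(*rot(*l)) for l in[(-.03,-.004,.193),(-.066,-.004,.193),(-.071,0,.193),(-.066,.004,.193),(-.03,.004,.193)]])],D);cv2.fillConvexPoly(k,cv2.convexHull(poly(q,[sh(*l) for l in circ(0,0,.031,.188)+circ(0,0,.031,.206)])),D)\n&/' -e 's/^    best=.*/    x0=np.array([*p,-.02,-.2,.4,.8]);sx=np.vstack([x0]+[x0+d for d in np.diag([.004,.004,.05,.08,.3,.4,.4])]);best=minimize(cost,x0,method="Nelder-Mead",options=dict(initial_simplex=sx,maxiter=1500));best=minimize(cost,best.x,method="Nelder-Mead",options=dict(initial_simplex=best.x+sx-x0,maxiter=1500))/' ang.py > ang2.py
python3 ang2.py lk2; python3 ang2.py lk1
```

```text
Traceback (most recent call last):
  File "ang2.py", line 30, in <module>
    r=run(c,cv2.imread(f"pics/{sys.argv[1]}_{c}.png"));print(c,np.round(r.x,4),"deg",round(np.degrees(r.x[3]),2),"cost",round(r.fun,2))
  File "ang2.py", line 26, in run
    x0=np.array([*p,-.02,-.2,.4,.8]);sx=np.vstack([x0]+[x0+d for d in np.diag([.004,.004,.05,.08,.3,.4,.4])]);best=minimize(cost,x0,method="Nelder-Mead",options=dict(initial_simplex=sx,maxiter=1500));best=minimize(cost,best.x,method="Nelder-Mead",options=dict(initial_simplex=best.x+sx-x0,maxiter=1500))
                                                                                                                   ~~~~~~~~^^^^^^^^^^^^^^^^^^^^^^^^^^^^^^^^^^^^^^^^^^^^^^^^^^^^^^^^^^^^^^^^^^^^^^^^^^^^
  File "ang2.py", line 25, in cost
    m=render(v)[roi];y=g[roi];A=np.c_[m,np.ones_like(m)];r=y-A@np.linalg.lstsq(A,y,rcond=None)[0];return np.mean(np.abs(r))
      ~~~~~~^^^
  File "ang2.py", line 17, in render
    D=int(np.clip(v[6]*100,0,255));kn=rot(-.06,0,0);cv2.fillConvexPoly(k,cv2.convexHull(poly(q,[sh(*l) for l in circ(kn[0],kn[1],.006,.19)+c
[... 2271 characters left out ...]
[(-.03,-.004,.195),(-.066,-.004,.195),(-.071,0,.195),(-.066,.004,.195),(-.03,.004,.195)]])],190)
                    ~~~~^^^^^^^^^^^^^^^^^^^^^^^^^^^^^^^^^^^^^^^^^^^^^^^^^^^^^^^^^^^^^^^^^^^^^^^^^^^^^^^^^^^^^^^^^^^^^^^^^^^^^^^^^^^^^^
  File "ang2.py", line 10, in poly
    def poly(q,L): return np.round((proj(c,[W(q,l) for l in L])-u0+.5)*S-.5).astype(np.int32)
                                    ~~~~^^^^^^^^^^^^^^^^^^^^^^^
  File "h.py", line 9, in proj
    i=camera_info(cam);return cv2.projectPoints(np.array(P,float).reshape(-1,3),np.array(i["rvec"],float),np.array(i["tvec"],float),np.array(i["camera_matrix"],float),None)[0].reshape(-1,2)
ValueError: time passes only in moves, steps and waits
```

camera_info was called too often inside the optimiser; I cache it.

```bash
sed -i '2a import functools; camera_info=functools.lru_cache(None)(camera_info)' h.py
python3 ang2.py lk2; python3 ang2.py lk1; python3 -c "
from n import *
print(env.observe()['clock'])"
```

```text
top [ 0.5691 -0.0703 -0.4277 -0.0146 -0.1452  0.1587  0.7543] deg -0.84 cost 5.65
side [ 0.5697 -0.076  -0.4696 -0.0137 -0.1159  0.6226  1.4271] deg -0.79 cost 10.84
top [ 0.5686 -0.0694 -0.421  -0.1129  0.0772  0.0305  0.9182] deg -6.47 cost 5.46
side [ 0.5703 -0.076  -0.4796 -0.1035 -0.2094  0.5151  1.4833] deg -5.93 cost 10.0
13.725
```

Both cameras now agree on −0.8°, so I nudge the knob another 0.8 mm.

Call:
servo_tool(
  increments=[
    [[0,0,0],[0,-0.11,0.02],-1],
    [[0,0,0],[0,-0.11,0.03],-1],
    [[0,0,0],[0,-0.09,0.03],-1],
    [[0,0,0],[0,-0.03,0],-1],
    [[0,0,0],[0,-0.01,0],-1],
    [[0,0,0],[0,-0.006,0],-1],
    [[0,0,0],[0,-0.003,0],-1],
    [[0,0,0],[0,-0.0015,0],-1],
    [[0,0,0],[0,-0.001,0],-1],
    [[0,0,0],[0,0,0],-1],
    [[0,0,0],[0,0,0],-1],
  ],
)

```text
clock: 15.1
tcp_pos: [0.5236, -0.0294, 0.2179]
orientation: [[-0.91, 0.416, 0.0], [0.416, 0.91, 0.0], [-0.0, 0.0, -1.0]]
force: [0.5, 3.2, 1.4]
opening: 0.0007
gripper_force: 0.9
```

Call:
servo_tool(
  increments=[
    [[0,0,0],[0,0.02,0],-1],
    [[0,0,0],[0,0.1,0],-1],
    [[0,0,0],[0,0.12,-0.04],-1],
    [[0,0,0],[0,0.12,-0.04],-1],
    [[0,0,0],[0,0,0],-1],
    [[0,0,0],[0,0,0],-1],
  ],
)

```text
clock: 15.85
tcp_pos: [0.5973, 0.1323, 0.2567]
orientation: [[-0.909, 0.416, -0.001], [0.416, 0.909, -0.001], [0.0, -0.002, -1.0]]
force: [0.3, 0.1, -0.5]
opening: 0.0006
gripper_force: 0.0
```

```bash
python3 look.py lk3; python3 ang2.py lk3
```

```text
clock 15.85 tcp [0.5973 0.1323 0.2567] F [ 0.27  0.07 -0.54] open 0.0006 
R [[-0.909, 0.416, -0.001], [0.416, 0.909, -0.001], [0.0, -0.002, -1.0]] 
shares [ 0.0004 -0.3512  0.076 ]
top [ 0.5692 -0.07   -0.4231  0.0091 -0.1485  0.1687  0.7266] deg 0.52 cost 5.84
side [ 0.57   -0.0751 -0.4788  0.0386 -0.1983  0.4055  0.9659] deg 2.21 cost 10.66
```

```bash
sed -e 's/^    x0=.*/    return cost/' -e 's/^    return best.*//' -e '/^if __name__/,$d' ang2.py > ang3.py
cat >> ang3.py <<'E'
for n in sys.argv[1:]:
    C=[run(c,cv2.imread(f"pics/{n}_{c}.png")) for c in("top","side")]
    # x: xt yt xs ys yaw a shx shy dark
    J=lambda v:C[0]([v[0],v[1],*v[4:]])+C[1]([v[2],v[3],*v[4:]])
    x=np.array([.569,-.07,.57,-.0755,-.44,0,-.2,.4,.9]);d=np.diag([.003,.003,.003,.003,.04,.05,.3,.3,.3])
    for _ in range(3): r=minimize(J,x,method="Nelder-Mead",options=dict(initial_simplex=np.vstack([x,x+d]),maxiter=1200));x=r.x
    print(n,np.round(x,4),"deg",round(np.degrees(x[5]),2),round(r.fun,2))
    for a in np.radians([-2,-1,0,1,2,3]):
        y=x.copy();y[5]=a;print(round(np.degrees(a)),round(J(y),2),end="; ")
    print()
E
python3 ang3.py lk2 lk3
```

```text
lk2 [ 0.5692 -0.0705  0.5705 -0.0741 -0.4385 -0.0111 -0.1484  0.1522  0.8587] deg -0.64 17.4
-2 18.95; -1 17.61; 0 17.96; 1 19.06; 2 21.64; 3 24.8; 
lk3 [ 0.5695 -0.0708  0.5707 -0.0744 -0.44    0.0201 -0.1792  0.1745  0.8878] deg 1.15 17.52
-2 24.01; -1 20.74; 0 18.33; 1 17.64; 2 18.48; 3 19.91;
```

View pics/lk3.png

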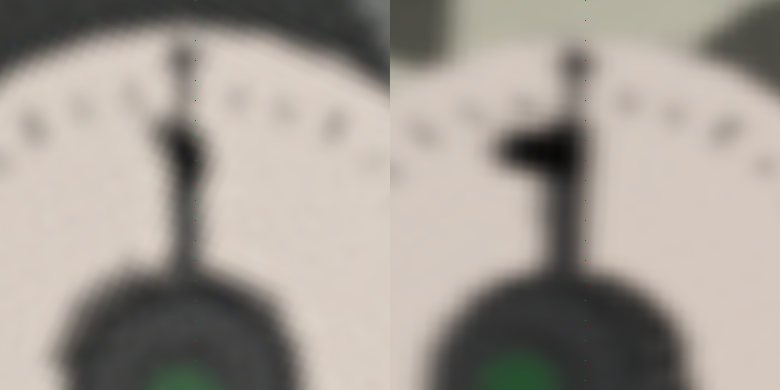

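The joint fit of both cameras puts the lever at about +1°. That is within the width of the crossed mark, and the view shows the tip on it (mark at (183, 75), lever along x ≈ 185). The arm is clear, so I hand in.

```bash
python3 -c "
from n import *
print(workorder.finish_job())"
```

```text
the job is handed in; nothing more can be done
None
```

I pressed the lamp rocker to on, pushed the analyser lever to about +1° of the crossed mark (camera estimates +0.5° to +2.2°), saw no shift of the polarimeter, and handed in at about 16 s with the arm clear; no verdict came back.

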